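# Draw the chisel out of its guarded box

### The job

Press the blue sprung lever on the side of the chisel box down until it clicks over and stays down by itself, which slides the clear hatch open. Then take the wood chisel by its handle, tilt it handle end up so that the long blade comes out from under the fixed cover, draw it out through the opening and finish while still holding it in the gripper, motionless above the box and with every part of it at least 5 cm clear of the box's top. Leave the lever down and the other things on the bench where they are.

Things in the scene. Friction and masses are not known exactly. Their poses are not given: they have to be found in the camera images.
- chisel_box: Fixed plywood box, 72 mm high, top rails to 79 mm. Origin on the bench; x runs along the box towards the chisel's handle end, y left, z up. Outer walls x = -155 and 140, y = -70 and 70 mm; inside x = -147 to 132, y = -62 to 62, floor z = 6 mm. Lever bracket on the right: x = -93 to -47, y = -70 to -130, 66 mm high; snap-over weight on the left, out to y = 106 mm, up to 115 mm high.
- opening (a point): Centre of the only opening in the box top, 72 mm above the bench, at box x = 60 mm; axes as the box. Opening 140 x 120 mm (box x = -10 to 130, y = -60 to 60), shorter than the chisel even on its diagonal. From box x = -155 to -10 a fixed cover 6 mm thick (underside z = 66 mm) lies over the blade.
- cradle (a point): Middle of the handle's resting place, box x = 56 mm, z = 30 mm above the bench. Cradles 12 mm thick stand at box x = 12 and 100 mm (side lips to z = 40 mm); between them, box x = 20 to 92 mm, the handle is free for the fingers down to the floor. Another rest, box x = -85 mm, top z = 41 mm, is just under the blade.
- hatch (a joint): Clear sliding hatch with an aluminium border, 146 x 122 x 5 mm, its top 77 mm above the bench, driven by the lever. 0 = over the opening, 0.14 (m) = fully open, lying over the fixed cover. Opens along the box's -x.
- lever (a joint): Blue lever on the box's right side. 0 = up, 0.45 rad = fully down. Its spring and snap-over weight push it up with about 9 N at the pad at first, less further down; past about 0.3 it snaps over, goes to its stop at 0.45 and stays when let go (some 3 N would raise it again). The hatch moves with it in proportion.
- lever_pad (a point): Centre of the top of the lever's black ribbed pad, 40 mm (along the lever) x 36 mm: press it straight down. At box x = 25, y = -98 mm; pivot at box x = -70, z = 56 mm. The pad goes from about 91 mm above the bench (up) to 47 mm (fully down) and stays within 7 mm of the same place in plan.
- chisel: Loose wood chisel, 230 mm, 0.11 to 0.21 kg: wooden handle up to 26 mm thick at y = 5 to 115 mm, thin steel blade 22 mm wide at y = -115 to 5. Origin at mid length on its underside, 13 mm below its long axis; y runs from cutting edge to handle end. Starts level in the box, y along the box's x (shifted up to 6 mm), axis 43 mm above the bench, blade under the cover.
- chisel_grip (a point): Point on the long axis in the chisel's handle, 50 mm from mid length: a good place to grip across the handle, between the cradles.
- chisel_tip (a point): Middle of the chisel's cutting edge.
- chisel_butt (a point): End of the chisel's handle, on the long axis.
- pliers: Bystander: red-handled pliers, 159 mm, lying left of the box.
- screwdriver: Bystander: red-handled screwdriver, 200 mm, lying left of the box.
- tape_measure: Bystander: yellow tape measure, 37 x 70 x 64 mm, standing right of the box.
- masking_tape: Bystander: roll of masking tape, 104 mm across, 25 mm high, lying right of the box.

How it is judged:
By the outcome, as a careful person would: the job done as asked, in the order asked, and still so for the second after the job is handed in, while the arm keeps its last pose, push and grip.
It also fails if it takes over 48 s, if anything falls off the work surface, if the arm or the gripper's body presses on something with over 40 N, if the wrist force passes 120 N, or if a joint passes its speed limit or range.

### The arm

A 6-joint arm with a two-finger parallel gripper is mounted at the origin on a cart in front of the work surface, level with it; the furniture and walls round the work are solid. World frame = base frame: x ahead of the robot, y to its left, z up, the work surface at z = 0. Lengths are in m, angles in rad, forces in N, time in s.
With the tool pointing down it reaches from about 0.35 to 0.775 m from the base axis. Payload 5.5 kg.
Tool frame: the origin (TCP) lies midway between the tips of the shut fingers; the grasp point (between the pads) lies 19 mm behind it; z points along the fingers, y is the direction in which the jaws open and shut (so a half turn about z gives the same grasp; the last joint's range is limited). The gripper opens to 85 mm and grips with 20 to 120 N. Pads are 22 mm wide; open, the fingers measure 114 mm over their backs; the gripper's body (76 mm by 85 mm) begins 54 mm behind the grasp point. The pads swing forward as they close: fully open they stand 13 mm farther back than shut.
Start: joints at [-1.367, 0.313, 0.046, 1.304, 0, 1.431], TCP at [0.194, -0.541, 0.231] pointing down, gripper open.
Joint ranges: [-2.76, 2.76], [-0.86, 1.69], [-1.03, 1.26], [-2.2, 2.34], [-1.47, 1.5], [-3.14, 3.14]. Speed limits (rad/s): [2.57, 2.57, 3.14, 3.14, 3.14, 3.14].

### API

Orientations are given as a unit quaternion [w, x, y, z].
In Python, from workcell import env gives the robot as it stands.
- The arm moves only by the shell command python3 -m pendant 'ROWS' [FORCE]. ROWS is JSON, a list of rows, each a list of 3 entries, a list of its own where there are three numbers: the shift along the tool's x, y, z each as a share of 20 mm, from -1 to 1, then the turn about the tool's z as a share of 6 degrees, from -1 to 1, then the closure, from -1 (fully open) to 1 (shut). In form: [[[tx, ty, tz], turn, claw], ...]. A call has 1 to 12 rows; each row shifts and turns the commanded pose from where the row before left it, along the tool's axes as they then stand; what a row does not reach is not made up. A row lasts 1/8 s, in which the tool goes at most 62.5 mm and 10.7 degrees, less where a joint would pass 70% of its speed; a pose out of reach is approached as far as the arm can. A call with a number of a shift or a turn outside -1 to 1 is refused whole. A call with a gripper value outside its range is refused whole. The fingers move at their own pace and stop on an object; FORCE is the grip in N (left out, the last holds). Time passes only in rows, so rows that do not move let the fingers close. It gives the time, the measured TCP pose, the force and the opening at its end, in the units of the state.
- env.get_state(): the state, without advancing time (a new reading comes with each control period).
- env.read_camera(name): name is "scene" or "side" or "wrist"; returns a dict with "color" (400x640x3 uint8, blue, green, red), "mtx" (3x3 intrinsics, pixels), "view" (4x4, takes a point from world to camera coordinates). Camera axes: x right, y down, z forward; pixel columns grow to the right and rows downward; lengths in m; the calibration is good to about 2 mm. The wrist camera is an equidistant fisheye: a pixel r from the principal point sees the ray r / f radians off the axis. A picture is of the moment at which its call begins. There is no depth.
- env.hand_in(): hands the job in, once; it reports no verdict.
Trained networks look in the newest picture that a camera, given by its name, has taken for a name from the list of things; names that differ only in an ending like _2 or _b are one class to them, and where a whole thing is asked for, a point or a joint stands for the part that bears it (a point fixed in the world has none). Each returns a list of dicts, best first, with "p" (0 to 1); they miss things now and then, are a little off and sometimes report something else, mostly with a low value. They report only what shows in the picture. A call takes as long as a camera call.
- env.boxes_of(camera, thing): "location" ([column, row] in pixels, amid what is visible of it).
- env.cut_out(camera, thing): "region" (400x640 bool, what is visible of it) and "location" ([column, row] in pixels, amid what is visible of it).
The state is a dict: "clock": time; "joint_pos": joint angles; "qvel": joint speeds; "tau": joint torques, N m; "tcp_pos": TCP position; "orientation": TCP orientation; "wrist_force": force on the tool from outside, world axes, zero at the start; "ft_torque": the same for the moment, N m; "finger_gap": finger opening in m.
Only numpy, scipy, OpenCV 4.12 (cv2) and the standard library are available. Lean on these libraries where they do the work, as an engineer would, in place of code of your own. Each camera call takes 0.05 s, during which the arm holds its last target.

## Working session

There is one attempt and no reset: what is moved stays moved. The work goes in short steps, Python scripts to look and compute and a shell command to move; the robot and the scene stay as the last step left them, time stands still between calls to the robot, and variables do not carry over. Pictures are saved under pics/ and viewed, and the job is handed in when it is done.

```bash
mkdir -p pics; ls
python3 - <<'E'
from workcell import env
import cv2
print(env.get_state())
for n in ("scene","side","wrist"):
    c=env.read_camera(n); cv2.imwrite(f"pics/{n}0.png",c["color"]); print(n,c["mtx"].tolist(),c["view"].round(3).tolist())
E
```

```text
pics
{'clock': 0.0, 'joint_pos': array([-1.36662544e+00,  3.13994919e-01,  4.49253129e-02,  1.30356241e+00,
       -1.87341756e-05,  1.43120923e+00]), 'qvel': array([ 5.50865518e-04, -9.60486298e-04,  2.55370309e-05,  5.14622119e-04,
       -1.00553418e-03,  6.54431817e-04]), 'tau': array([-8.32121132e-04, -4.80628717e+01,  2.98530489e+01,  1.91867998e-02,
       -2.34776508e-04, -1.45406950e-06]), 'tcp_pos': array([ 0.19367661, -0.54084622,  0.23039003]), 'orientation': array([-9.17061875e-04,  9.85264719e-01,  1.71033889e-01, -3.89959325e-05]), 'wrist_force': array([-0.81308813,  1.12698325, -0.21498575]), 'ft_torque': array([ 0.00688092, -0.03773948,  0.01786111]), 'finger_gap': 0.08502974544093572}
scene [[396.7190296841837, 0.0, 321.47467708575], [0.0, 396.7190296841837, 199.54885035975494], [0.0, 0.0, 1.0]] [[-0.87, -0.492, -0.002, 0.443], [-0.309, 0.551, -0.775, 0.263], [0.383, -0.674, -0.632, 0.963], [0.0, 0.0, 0.0, 1.0]]
side [[409.7029776243269, 0.0, 329.06083322764994], [0.0, 409.7029776243269, 205.1863230360406], [0.0, 0.0, 1.0]] [[-1.0, 0.015, 0.013, 0.529], [-0.002, 0.567, -0.824, 0.082], [-0.02, -0.824, -0.567, 1.481], [0.0, 0.0, 0.0, 1.0]]
wrist [[309.70691628693146, 0.0, 319.73536430405346], [0.0, 309.70691628693146, 200.20882237208974], [0.0, 0.0, 1.0]] [[0.338, -0.941, -0.003, -0.572], [-0.895, -0.322, 0.307, -0.041], [-0.29, -0.101, -0.952, 0.381], [0.0, 0.0, 0.0, 1.0]]
```

View pics/scene0.png

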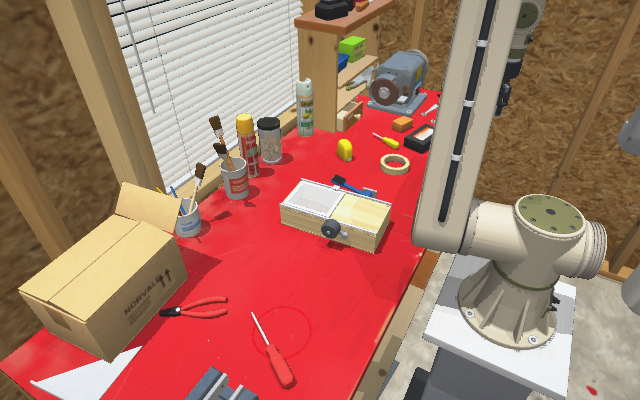

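View pics/side0.png

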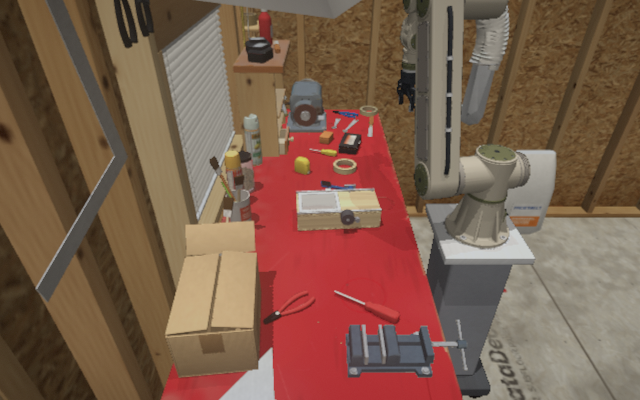

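View pics/wrist0.png

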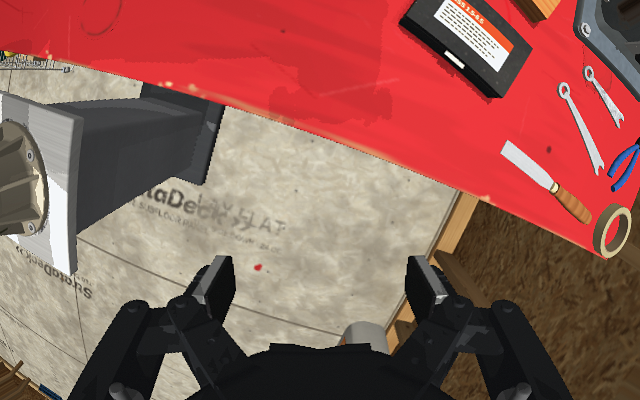

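The scene camera shows the box near (335,215), with the clear hatch at its far end (310,198), the lever behind it at (350,186) and the snap-over weight at (331,229). The side camera shows the box near (338,208). The box's +x therefore points roughly along world +x.

Run:
```python
from workcell import env
import cv2,numpy as np
for n in ("scene","side"):
    for t in ("chisel_box","opening","cradle","hatch","lever","lever_pad","chisel","chisel_grip","chisel_butt","tape_measure","masking_tape","pliers","screwdriver"):
        r=env.boxes_of(n,t)
        print(n,t,[(np.round(d["location"],1).tolist(),round(d["p"],2)) for d in r[:2]])
s=cv2.imread("pics/scene0.png")[160:260,260:420]; cv2.imwrite("pics/scz.png",cv2.resize(s,None,fx=5,fy=5,interpolation=cv2.INTER_CUBIC))
s=cv2.imread("pics/side0.png")[150:240,280:400]; cv2.imwrite("pics/siz.png",cv2.resize(s,None,fx=6,fy=6,interpolation=cv2.INTER_CUBIC))
```

```text
scene chisel_box [([336.2, 212.3], 0.75)]
scene opening [([337.7, 207.5], 0.56), ([346.4, 183.5], 0.51)]
scene cradle [([341.5, 212.9], 0.74)]
scene hatch [([315.3, 198.8], 0.64)]
scene lever [([347.3, 183.6], 0.53)]
scene lever_pad [([344.1, 182.4], 0.78), ([344.3, 148.6], 0.48)]
scene chisel [([395.0, 162.1], 0.62)]
scene chisel_grip []
scene chisel_butt []
scene tape_measure [([345.5, 149.7], 0.53)]
scene masking_tape [([392.0, 163.4], 0.62)]
scene pliers [([194.5, 310.5], 0.82)]
scene screwdriver [([278.6, 362.9], 0.71)]
side chisel_box [([337.6, 207.1], 0.95), ([328.2, 186.3], 0.55)]
side opening [([337.4, 207.0], 0.64)]
side cradle [([336.4, 206.9], 0.93), ([330.3, 188.5], 0.27)]
side hatch [([320.4, 203.7], 0.87)]
side lever []
side lever_pad [([329.9, 186.3], 0.58)]
side chisel []
side chisel_grip []
side chisel_butt []
side tape_measure [([290.5, 308.9], 0.65), ([302.7, 167.9], 0.5)]
side masking_tape [([345.5, 167.9], 0.69)]
side pliers [([292.0, 309.4], 0.74)]
side screwdriver [([383.2, 312.8], 0.55)]
```

View pics/scz.png

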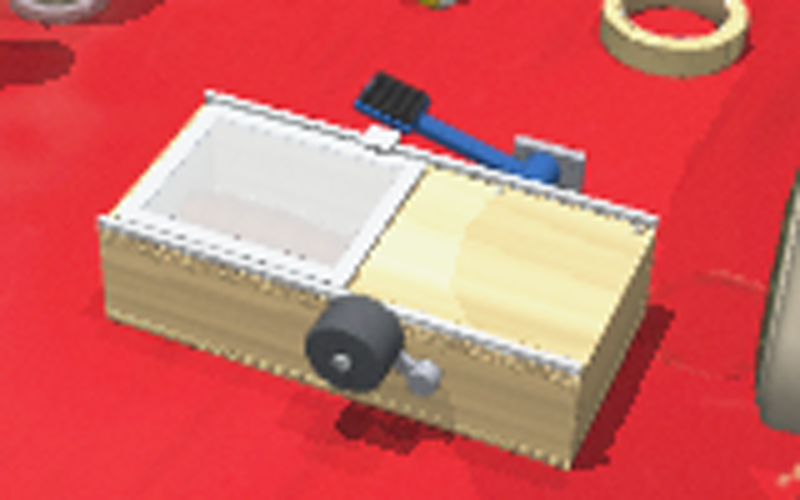

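View pics/siz.png

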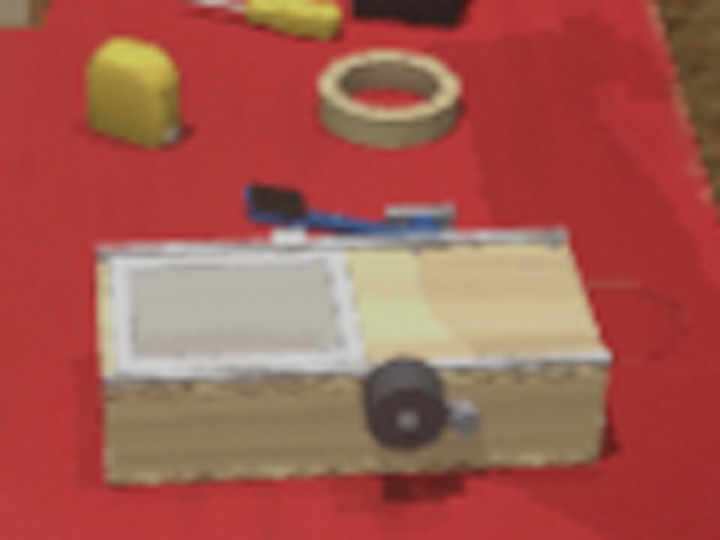

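The scene zoom shows the box corners, the lever pad at about (339,180) and the weight. The side zoom shows the pad at about (326,183). I'll fit the box pose to the corners.

```bash
cat > h.py <<'E'
from workcell import env
import cv2,numpy as np
def cams():
    return {n:env.read_camera(n) for n in ("scene","side")}
def proj(c,P):
    q=(c["view"]@np.append(P,1))[:3]; p=c["mtx"]@(q/q[2]); return p[:2]
def projw(c,P):
    q=(c["view"]@np.append(P,1))[:3]; th=np.arctan2(np.hypot(q[0],q[1]),q[2]); d=q[:2]/np.linalg.norm(q[:2])
    return np.array([c["mtx"][0,2],c["mtx"][1,2]])+c["mtx"][0,0]*th*d
def b2w(b,P):
    x,y,a=b[:3]; P=np.asarray(P,float); return np.array([x+P[0]*np.cos(a)-P[1]*np.sin(a),y+P[0]*np.sin(a)+P[1]*np.cos(a),P[2]])
E
python3 - <<'E'
from h import *
from scipy.optimize import least_squares
C=cams()
O={"scene":[((140,-70,79),208,94),((140,70,79),100,220),((-155,70,79),580,368),((-155,-70,79),656,218),((140,70,0),105,320),((-155,70,0),570,468)],
"side":[((140,-70,79),100,250),((140,70,79),105,378),((-155,70,79),610,355),((-155,-70,79),565,236),((140,70,0),108,482),((-155,70,0),602,462)]}
Z={"scene":(5,260,160),"side":(6,280,150)}
def res(b):
    r=[]
    for n in O:
        k,u,v=Z[n]
        for P,a,d in O[n]:
            r.append(proj(C[n],b2w(b,np.array(P)/1e3))-np.array([a/k+u,d/k+v]))
    return np.concatenate(r)
s=least_squares(res,[0.5,0,0],loss='soft_l1'); b=s.x
print(b,res(b).round(1).tolist()); np.save("box.npy",b)
for P in [(25,-98,91),(56,0,43),(60,0,72),(-155,0,0),(140,0,0)]: print(P,b2w(b,np.array(P)/1e3).round(4))
for n in C: print(n,proj(C[n],b2w(b,[.025,-.098,.091])))
E
```

```text
[ 0.50562847 -0.06308322  0.07847247] [-0.3, -0.6, -0.9, 0.1, 0.3, 0.6, 0.8, -0.2, -0.1, 0.3, -0.2, 1.1, -0.4, -1.0, -0.1, -0.5, 0.2, -0.4, 0.3, -1.7, 0.1, 0.3, -0.4, -0.3]
(25, -98, 91) [ 0.5382 -0.1588  0.091 ]
(56, 0, 43) [ 0.5615 -0.0587  0.043 ]
(60, 0, 72) [ 0.5654 -0.0584  0.072 ]
(-155, 0, 0) [ 0.3511 -0.0752  0.    ]
(140, 0, 0) [ 0.6452 -0.0521  0.    ]
scene [338.64738018 179.41355864]
side [326.40664088 182.84952001]
```

The box pose fits to about 1 px. The pad's independently measured pixels agree with the fit to within half a pixel. I'll turn the tool to the box axes, close the fingers and go towards the pad.

```bash
python3 -m pendant '[[[0,0,0],1,1],[[0,0,0],1,1],[[0.5,-0.5,0],0.53,1],[[1,-0.95,0],0,1],[[1,-0.95,0],0,1],[[1,-0.95,0],0,1],[[1,-0.95,0],0,1],[[1,-0.95,0],0,1],[[1,-0.95,0],0,1],[[1,-0.95,0],0,1],[[1,-0.95,0],0,1],[[0,0,0],0,1]]' 30
cat >> h.py <<'E'
def st():
    s=env.get_state(); b=np.load("box.npy"); w,x,y,z=s["orientation"]
    from scipy.spatial.transform import Rotation as R
    M=R.from_quat([x,y,z,w]).as_matrix(); p=s["tcp_pos"]
    d=p[:2]-b[:2]; a=b[2]; q=np.array([d[0]*np.cos(a)+d[1]*np.sin(a),-d[0]*np.sin(a)+d[1]*np.cos(a),p[2]])
    print("t",round(s["clock"],2),"tcp in box mm",(q*1e3).round(1),"toolx yaw rel box deg",round(np.degrees(np.arctan2(M[1,0],M[0,0])-a),2),"toolz",M[:,2].round(3),"F",s["wrist_force"].round(1),"gap",round(s["finger_gap"]*1e3,1))
E
python3 -c "
from h import *
st()"
```

```text
clock: 3.05
tcp_pos: [0.3507, -0.3648, 0.2315]
orientation: [0.0, 0.999, 0.041, 0.0]
wrist_force: [-0.6, -0.9, 0.3]
finger_gap: -0.0
t 3.05 tcp in box mm [-178.1 -288.7  231.5] toolx yaw rel box deg 0.18 toolz [ 0. -0. -1.] F [-0.6 -0.9  0.3] gap -0.0
```

```bash
python3 -m pendant '[[[0.92,-0.85,0],0,1],[[0.92,-0.85,0],0,1],[[0.92,-0.85,0.3],0,1],[[0.92,-0.85,0.5],0,1],[[0.92,-0.85,0.5],0,1],[[0.92,-0.85,0.6],0,1],[[0.92,-0.85,0.8],0,1],[[0.92,-0.85,0.8],0,1],[[0.92,-0.84,0.8],0,1],[[0.92,-0.84,0.8],0,1],[[0.92,-0.84,0],0,1],[[0,0,0],0,1]]'
python3 -c "
from h import *
st()
c=env.read_camera('wrist');cv2.imwrite('pics/w1.png',c['color'])
c=env.read_camera('scene');cv2.imwrite('pics/s1.png',cv2.resize(c['color'][140:260,240:420],None,fx=4,fy=4))"
```

```text
clock: 4.55
tcp_pos: [0.5376, -0.1641, 0.1289]
orientation: [0.0, 0.999, 0.04, -0.0]
wrist_force: [0.2, -0.1, -0.1]
finger_gap: -0.0
t 4.55 tcp in box mm [  24.  -103.3  128.9] toolx yaw rel box deg 0.11 toolz [-0. -0. -1.] F [ 0.2 -0.1 -0.1] gap -0.0
```

View pics/w1.png

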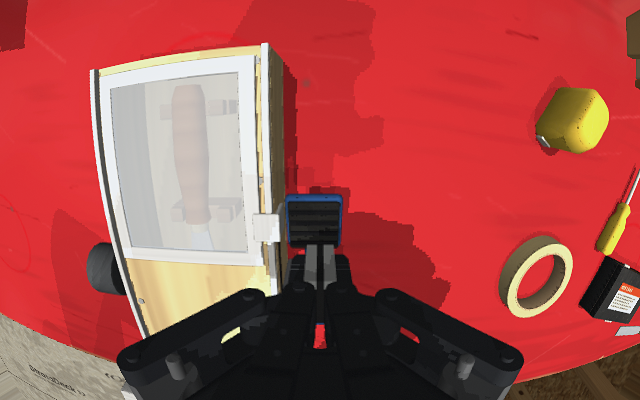

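View pics/s1.png

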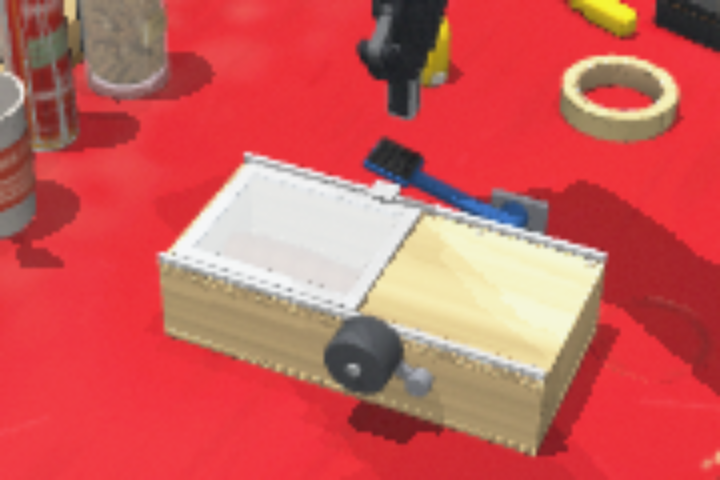

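The wrist view shows the pad at (314,220) just under the fingertips, the hatch tab beside it at (265,227), and the chisel handle under the hatch at (190,150). Next I'll press the pad down.

```bash
python3 -m pendant '[[[0,0,0.8],0,1],[[0,0,0.8],0,1],[[0,0,0.4],0,1],[[0,0,0.4],0,1],[[0,0,0.4],0,1],[[0,0,0.4],0,1],[[0,0,0.3],0,1],[[0,0,0.3],0,1],[[0,0,0.2],0,1],[[0,0,0.1],0,1],[[0,0,0],0,1],[[0,0,0],0,1]]'
python3 -c "
from h import *
st()
c=env.read_camera('scene');cv2.imwrite('pics/s2.png',cv2.resize(c['color'][140:260,240:420],None,fx=4,fy=4))"
```

```text
clock: 6.15
tcp_pos: [0.5359, -0.1641, 0.0497]
orientation: [0.0, 0.999, 0.039, -0.0]
wrist_force: [-7.3, 2.6, 24.1]
finger_gap: 0.0
t 6.15 tcp in box mm [  22.3 -103.1   49.7] toolx yaw rel box deg 0.02 toolz [-0.001 -0.001 -1.   ] F [-7.3  2.6 24.1] gap 0.0
```

View pics/s2.png

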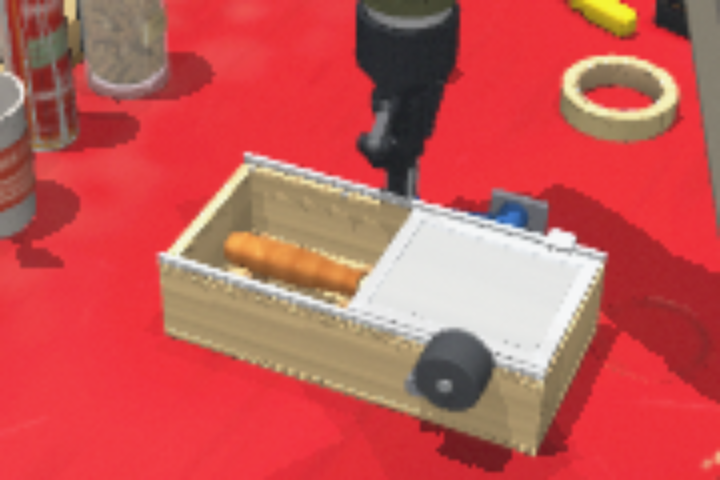

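The hatch is open, the weight is over and the lever is at its stop. I'll lift off and move over the opening with the gripper opening.

```bash
python3 -m pendant '[[[0,0,-0.4],0,1],[[0,0,-1],0,1],[[0,0,-1],0,1],[[0,0,-1],0,1],[[0,0,-1],0,1],[[0,0,-1],0,1],[[0,-1,-0.8],0,-1],[[0.3,-1,-0.8],0,-1],[[0.3,-1,-0.2],0,-1],[[0.3,-1,0],0,-1],[[0,-1,0],0,-1],[[0,0,0],0,-1]]' 20
python3 -c "
from h import *
st()
for n in ('wrist','scene'):
  c=env.read_camera(n)
  im=c['color'] if n=='wrist' else cv2.resize(c['color'][140:260,240:420],None,fx=4,fy=4)
  cv2.imwrite('pics/3%s.png'%n,im)
  for t in ('chisel','chisel_grip','chisel_butt','lever_pad','hatch','cradle'):
    print(n,t,[(np.round(d['location'],1).tolist(),round(d['p'],2)) for d in env.boxes_of(n,t)[:2]])
"
```

```text
clock: 7.7
tcp_pos: [0.5465, -0.061, 0.1912]
orientation: [-0.0, 0.999, 0.041, -0.0]
wrist_force: [-0.3, 0.2, 1.2]
finger_gap: 0.0853
t 7.7 tcp in box mm [ 40.9  -1.1 191.2] toolx yaw rel box deg 0.19 toolz [-0.001  0.    -1.   ] F [-0.3  0.2  1.2] gap 85.3
wrist chisel [([318.1, 161.4], 0.97)]
wrist chisel_grip [([318.7, 164.3], 0.57)]
wrist chisel_butt [([327.7, 216.2], 0.44)]
wrist lever_pad [([411.4, 209.3], 0.9)]
wrist hatch []
wrist cradle [([330.6, 214.4], 0.74), ([318.7, 162.1], 0.22)]
scene chisel [([341.4, 214.4], 0.75), ([306.9, 207.0], 0.54)]
scene chisel_grip []
scene chisel_butt [([310.2, 206.6], 0.81)]
scene lever_pad [([367.8, 190.0], 0.43)]
scene hatch [([359.7, 214.5], 0.88), ([310.8, 205.5], 0.2)]
scene cradle [([341.7, 213.6], 0.87)]
```

View pics/3wrist.png

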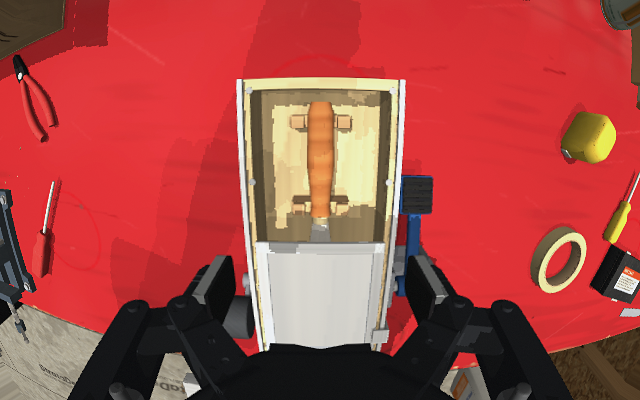

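View pics/3scene.png

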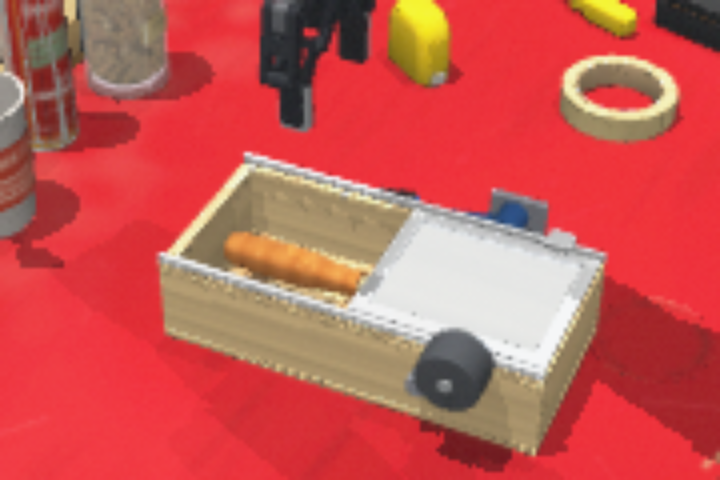

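The wrist view shows the hatch open and the lever still down with nothing touching it, its pad at (417,195). The chisel handle runs from the butt at (319,101) to the ferrule at (320,218). I'll project those pixels onto the axis height.

```bash
cat >> h.py <<'E'
def ray(c,u,v,z,fish=True):
    K=c["mtx"]; x=(u-K[0,2])/K[0,0]; y=(v-K[1,2])/K[1,1]
    if fish:
        r=np.hypot(x,y); d=np.array([x/r*np.sin(r),y/r*np.sin(r),np.cos(r)]) if r>1e-9 else np.array([0,0,1.])
    else: d=np.array([x,y,1.])
    V=c["view"]; R=V[:3,:3]; o=-R.T@V[:3,3]; w=R.T@d; return o+w*(z-o[2])/w[2]
def w2b(p):
    b=np.load("box.npy");d=p[:2]-b[:2];a=b[2]
    return np.array([d[0]*np.cos(a)+d[1]*np.sin(a),-d[0]*np.sin(a)+d[1]*np.cos(a),p[2]])
E
python3 -c "
from h import *
c=env.read_camera('wrist'); s=env.read_camera('scene')
for nm,u,v,z in [('butt',319,101,.05),('ferr',320,218,.05),('mid',320,160,.055),('rail r +x',404,81,.079),('rail l +x',238,81,.079),('wall -y edge hatch',388,243,.077)]: print(nm,(w2b(ray(c,u,v,z))*1e3).round(1))
print('scene butt',(w2b(ray(s,310.2-8,206.6-5,.043,False))*1e3).round(1))
"
```

```text
butt [121.9  -1.   50. ]
ferr [ 9.3 -2.  50. ]
mid [68.  -1.9 55. ]
rail r +x [140.7 -71.2  79. ]
rail l +x [140.4  65.8  79. ]
wall -y edge hatch [ -5.6 -65.7  77. ]
scene butt [105.7  -6.7  43. ]
```

The butt is at box x ≈ 122 mm and the axis at y ≈ −1 mm, so the shift is about 7 mm. I'll grip at box x ≈ 72: clear of the cradles, and the butt then clears the gripper's body when tilted. The fingers go to about half open for the descent so they clear the walls.

```bash
python3 -m pendant '[[[0.8,0,0],0,-0.2],[[0.75,0,0.2],0,-0.2],[[0,0,0.8],0,-0.2],[[0,0,0.9],0,-0.2],[[0,0,0.9],0,-0.2],[[0,0,0.9],0,-0.2],[[0,0,0.9],0,-0.2],[[0,0,0],0,-0.2],[[0,0,0],0,-0.2]]' 20
python3 -c "
from h import *
st()
for n in ('wrist','scene'):
  c=env.read_camera(n)
  im=c['color'] if n=='wrist' else cv2.resize(c['color'][140:260,240:420],None,fx=4,fy=4)
  cv2.imwrite('pics/4%s.png'%n,im)
"
```

```text
clock: 9.62
tcp_pos: [0.5777, -0.0607, 0.0992]
orientation: [0.0, 0.999, 0.039, -0.0]
wrist_force: [-0.7, -0.2, 0.0]
finger_gap: 0.0504
t 9.62 tcp in box mm [72.1 -3.3 99.2] toolx yaw rel box deg 0.02 toolz [-0. -0. -1.] F [-0.7 -0.2  0. ] gap 50.4
```

View pics/4wrist.png

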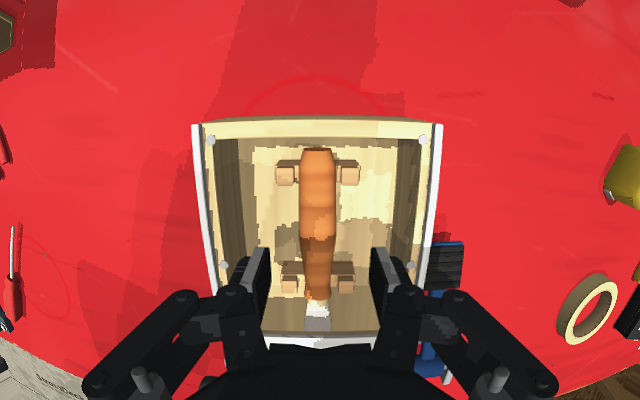

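View pics/4scene.png

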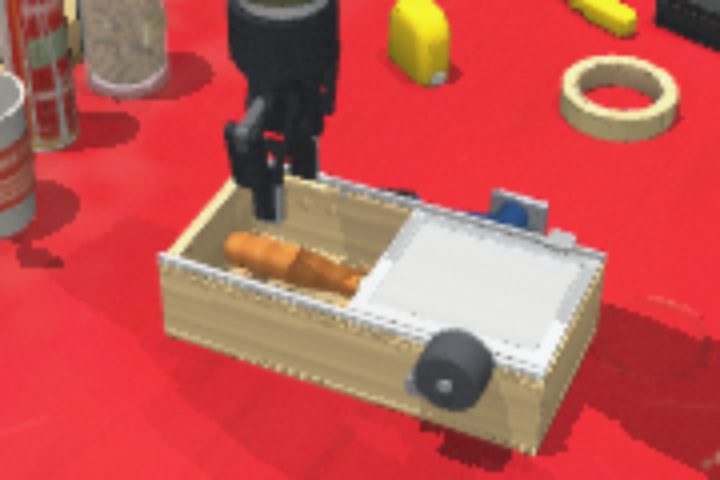

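The handle (columns 300–336) is centred between the fingers (267 and 373). I'll go down and grip.

```bash
python3 -m pendant '[[[0,0,0.9],0,-0.2],[[0,0,0.9],0,-0.2],[[0,0,0.9],0,-0.2],[[0,0,0.7],0,-0.2],[[0,0,0.45],0,-0.2],[[0,0,0],0,-0.2],[[0,0,0],0,1],[[0,0,0],0,1],[[0,0,0],0,1],[[0,0,0],0,1],[[0,0,0],0,1]]' 25
python3 -c "
from h import *
st()
for n in ('wrist',):
  c=env.read_camera(n)
  cv2.imwrite('pics/5%s.png'%n,c['color'])
"
```

```text
clock: 11.1
tcp_pos: [0.5786, -0.0609, 0.023]
orientation: [0.0, 0.999, 0.039, 0.001]
wrist_force: [-0.0, 0.9, 5.4]
finger_gap: 0.0247
t 11.1 tcp in box mm [72.9 -3.5 23. ] toolx yaw rel box deg 0.02 toolz [ 0.001 -0.    -1.   ] F [-0.   0.9  5.4] gap 24.7
```

View pics/5wrist.png

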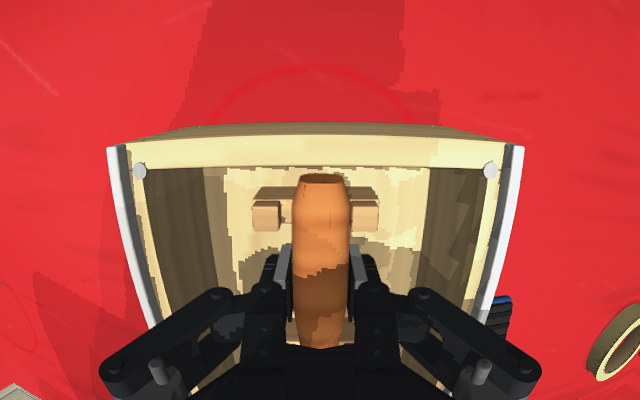

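The handle is held at a 24.7 mm gap. I'll lift slowly. Once the blade meets the cover edge it should be levered handle-up in the light grip, so I'll check the angle as it goes.

```bash
python3 -m pendant '[[[0,0,-0.4],0,1],[[0,0,-0.4],0,1],[[0,0,-0.3],0,1],[[0,0,-0.3],0,1],[[0,0,-0.3],0,1],[[0,0,-0.3],0,1],[[0,0,0],0,1]]' 20
python3 -c "
from h import *
st()
for n in ('side','scene'):
  c=env.read_camera(n)
  im=cv2.resize(c['color'][140:240,270:400] if n=='side' else c['color'][130:250,240:420],None,fx=4,fy=4,interpolation=cv2.INTER_CUBIC)
  cv2.imwrite('pics/6%s.png'%n,im)
"
```

```text
clock: 12.02
tcp_pos: [0.5783, -0.0608, 0.0628]
orientation: [0.0, 0.999, 0.039, 0.0]
wrist_force: [0.4, 0.6, -3.1]
finger_gap: 0.0247
t 12.03 tcp in box mm [72.6 -3.4 62.8] toolx yaw rel box deg 0.02 toolz [ 0.001 -0.    -1.   ] F [ 0.4  0.6 -3.1] gap 24.7
```

View pics/6scene.png

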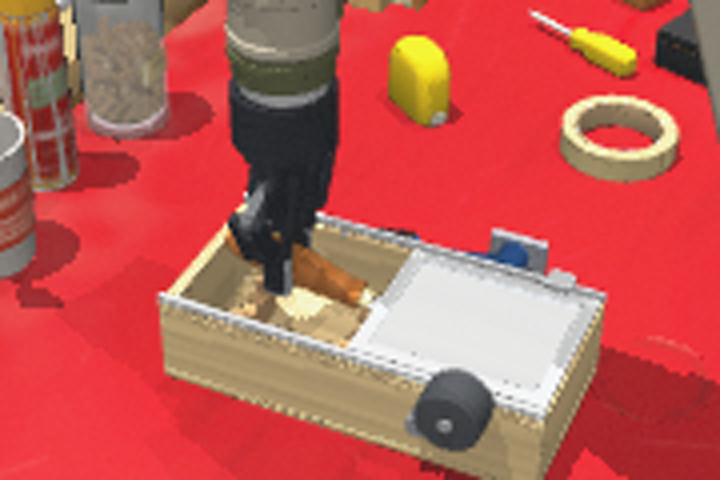

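View pics/6side.png

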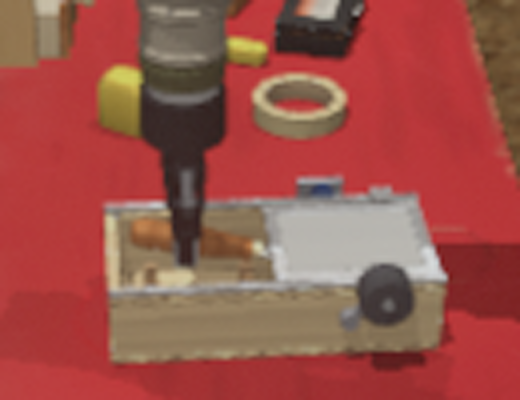

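It's tilting as planned, with only about 3 N at the wrist. I'll continue the arc round the cover edge.

```bash
python3 -m pendant '[[[-0.05,0,-0.25],0,1],[[-0.05,0,-0.25],0,1],[[-0.1,0,-0.25],0,1],[[-0.1,0,-0.25],0,1],[[-0.1,0,-0.25],0,1],[[0,0,0],0,1]]' 20
python3 -c "
from h import *
st()
for n in ('side','scene'):
  c=env.read_camera(n)
  im=cv2.resize(c['color'][140:240,270:400] if n=='side' else c['color'][130:250,240:420],None,fx=4,fy=4,interpolation=cv2.INTER_CUBIC)
  cv2.imwrite('pics/7%s.png'%n,im)
"
```

```text
clock: 12.88
tcp_pos: [0.5687, -0.0613, 0.0845]
orientation: [-0.0, 0.999, 0.039, -0.002]
wrist_force: [4.1, -1.5, -20.0]
finger_gap: 0.0244
t 12.88 tcp in box mm [63.  -3.2 84.5] toolx yaw rel box deg 0.01 toolz [-0.004  0.001 -1.   ] F [  4.1  -1.5 -20. ] gap 24.4
```

View pics/7scene.png

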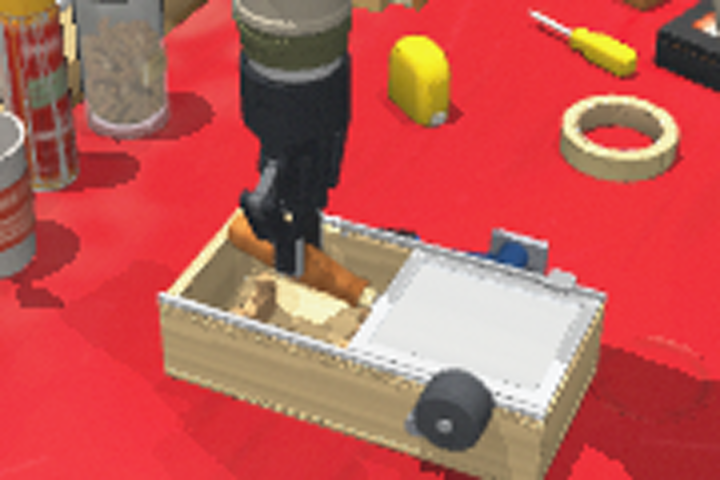

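View pics/7side.png

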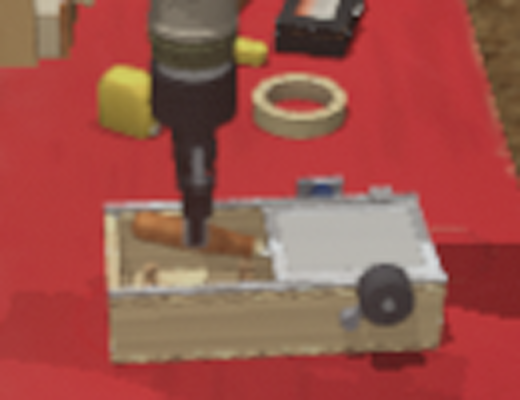

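The wrist force rose to −20 N and the handle slid towards the fingertips. The blade's tip end is being held by the rest at x = −85 (top z = 41), which limits the tilt to about 14° until the tip is drawn past it. I'll go back down, re-grip squarely, then draw out at about 12° before tilting further.

```bash
python3 -m pendant '[[[0.1,0,0.25],0,1],[[0.1,0,0.25],0,1],[[0.1,0,0.25],0,1],[[0.1,0,0.25],0,1],[[0.1,0,0.25],0,1],[[0,0,0.25],0,1],[[0,0,0.25],0,1],[[0,0,0.25],0,1],[[0,0,0],0,1]]' 20
python3 -c "
from h import *
st()
for n in ('side','scene'):
  c=env.read_camera(n)
  im=cv2.resize(c['color'][140:240,270:400] if n=='side' else c['color'][130:250,240:420],None,fx=4,fy=4,interpolation=cv2.INTER_CUBIC)
  cv2.imwrite('pics/8%s.png'%n,im)
"
```

```text
clock: 14.1
tcp_pos: [0.5795, -0.0605, 0.0467]
orientation: [-0.0, 0.999, 0.039, -0.0]
wrist_force: [-0.3, 0.0, -0.6]
finger_gap: 0.0245
t 14.1 tcp in box mm [73.9 -3.2 46.7] toolx yaw rel box deg 0.02 toolz [-0.001  0.    -1.   ] F [-0.3  0.  -0.6] gap 24.5
```

View pics/8scene.png

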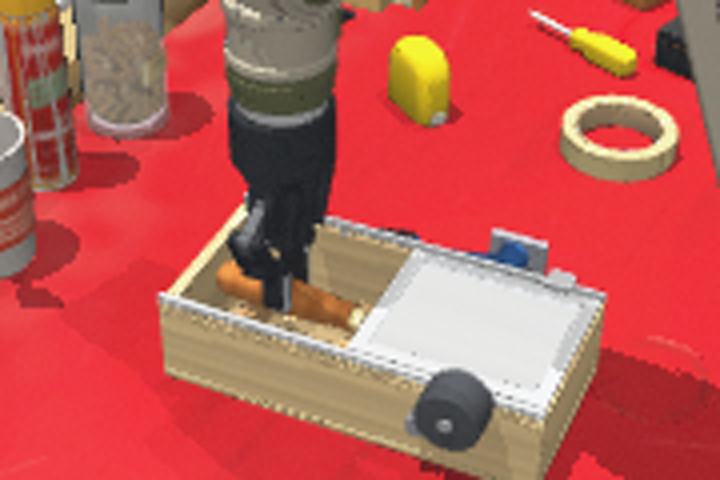

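View pics/8side.png

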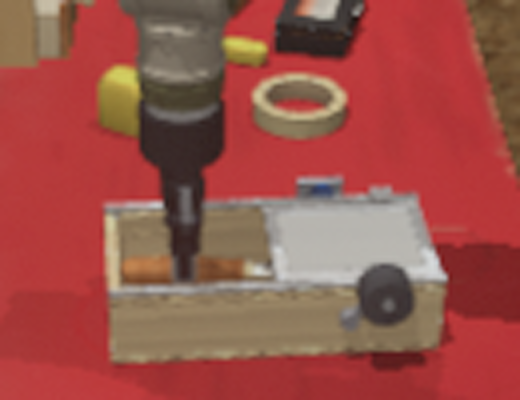

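```bash
python3 -m pendant '[[[0,0,0.2],0,1],[[0,0,0.2],0,1],[[0,0,0.15],0,1],[[0,0,0],0,1]]' 20
python3 -c "
from h import *
st()
for n in ('side','wrist'):
  c=env.read_camera(n)
  im=cv2.resize(c['color'][140:240,270:400],None,fx=4,fy=4,interpolation=cv2.INTER_CUBIC) if n=='side' else c['color']
  cv2.imwrite('pics/9%s.png'%n,im)
print((w2b(ray(c,*[320,190],.05))*1e3))
"
```

```text
clock: 14.7
tcp_pos: [0.5813, -0.0608, 0.0404]
orientation: [0.001, 0.999, 0.04, 0.002]
wrist_force: [-7.0, 2.4, 25.2]
finger_gap: 0.0244
t 14.7 tcp in box mm [75.6 -3.7 40.4] toolx yaw rel box deg 0.03 toolz [ 0.004 -0.001 -1.   ] F [-7.   2.4 25.2] gap 24.4
[115.59541144  -2.02365057  50.        ]
```

View pics/9side.png

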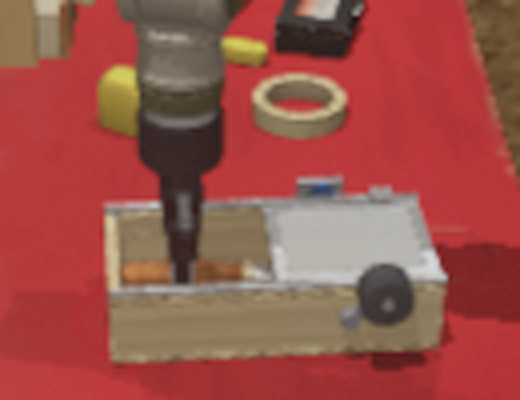

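View pics/9wrist.png

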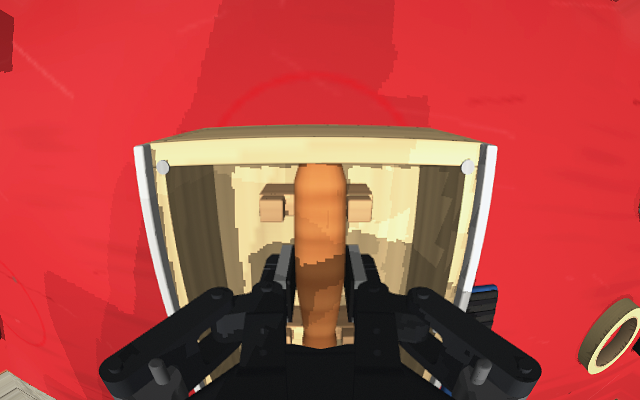

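The chisel is seated on the cradles again, its butt now close to the end wall. I'll open, go down to full depth and re-grip.

```bash
python3 -m pendant '[[[0,0,0],0,-0.2],[[0,0,0],0,-0.2],[[0,0,0],0,-0.2],[[0,0,0.3],0,-0.2],[[0,0,0.3],0,-0.2],[[0,0,0.1],0,-0.2],[[0,0,0],0,-0.2]]' 20
python3 -c "
from h import *
st()
c=env.read_camera('wrist')
cv2.imwrite('pics/10.png',c['color'])
"
```

```text
clock: 15.68
tcp_pos: [0.5797, -0.0605, 0.0218]
orientation: [-0.0, 0.999, 0.039, -0.0]
wrist_force: [0.0, 0.6, -0.3]
finger_gap: 0.0511
t 15.68 tcp in box mm [74.  -3.2 21.8] toolx yaw rel box deg 0.02 toolz [-0.001  0.    -1.   ] F [ 0.   0.6 -0.3] gap 51.1
```

View pics/10.png

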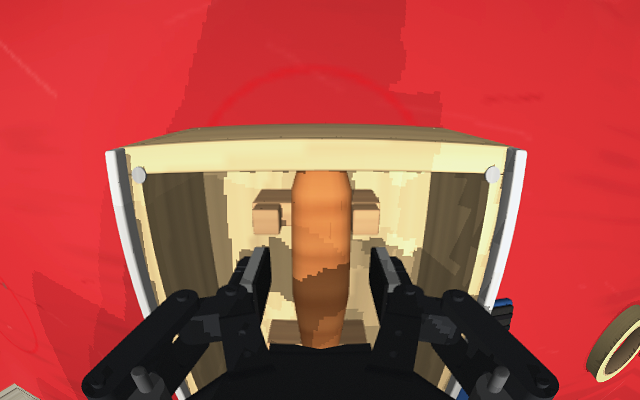

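```bash
python3 -m pendant '[[[0,0,0],0,1],[[0,0,0],0,1],[[0,0,0],0,1],[[-0.06,0,-0.25],0,1],[[-0.06,0,-0.25],0,1],[[-0.06,0,-0.25],0,1],[[-0.06,0,-0.25],0,1],[[0,0,-0.22],0,1],[[0,0,-0.22],0,1],[[0,0,-0.22],0,1],[[0,0,-0.22],0,1],[[0,0,0],0,1]]' 20
python3 -c "
from h import *
st()
for n in ('side','wrist'):
  c=env.read_camera(n)
  im=cv2.resize(c['color'][140:240,270:400],None,fx=4,fy=4,interpolation=cv2.INTER_CUBIC) if n=='side' else c['color']
  cv2.imwrite('pics/11%s.png'%n,im)
"
```

```text
clock: 17.23
tcp_pos: [0.5756, -0.061, 0.0603]
orientation: [0.0, 0.999, 0.039, 0.0]
wrist_force: [0.3, 0.6, -1.3]
finger_gap: 0.0252
t 17.23 tcp in box mm [69.9 -3.4 60.3] toolx yaw rel box deg 0.02 toolz [ 0.001 -0.    -1.   ] F [ 0.3  0.6 -1.3] gap 25.2
```

View pics/11side.png

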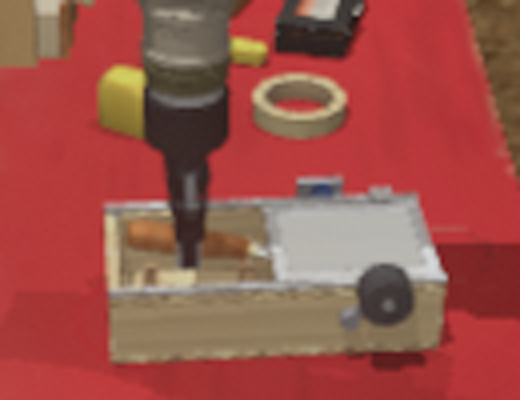

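View pics/11wrist.png

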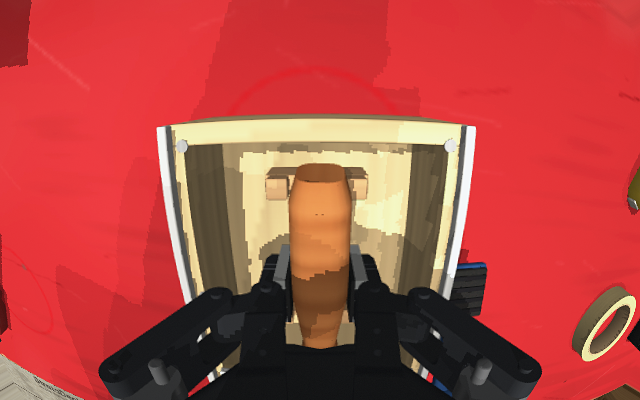

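The chisel is held well, tilted about 12–15° with low force. Now I'll draw it along its axis to bring the tip past the rest.

```bash
python3 -m pendant '[[[0.2,0,-0.08],0,1],[[0.25,0,-0.08],0,1],[[0.25,0,-0.07],0,1],[[0.25,0,-0.06],0,1],[[0.25,0,-0.06],0,1],[[0.25,0,-0.06],0,1],[[0.15,0,-0.03],0,1],[[0,0,0],0,1]]' 20
python3 -c "
from h import *
st()
for n in ('side','wrist'):
  c=env.read_camera(n)
  im=cv2.resize(c['color'][140:240,270:400],None,fx=4,fy=4,interpolation=cv2.INTER_CUBIC) if n=='side' else c['color']
  cv2.imwrite('pics/12%s.png'%n,im)
"
```

```text
clock: 18.32
tcp_pos: [0.6076, -0.0584, 0.0688]
orientation: [0.0, 0.999, 0.039, 0.0]
wrist_force: [0.2, 0.6, -2.3]
finger_gap: 0.0255
t 18.32 tcp in box mm [102.   -3.3  68.8] toolx yaw rel box deg 0.03 toolz [ 0.001 -0.    -1.   ] F [ 0.2  0.6 -2.3] gap 25.5
```

View pics/12side.png

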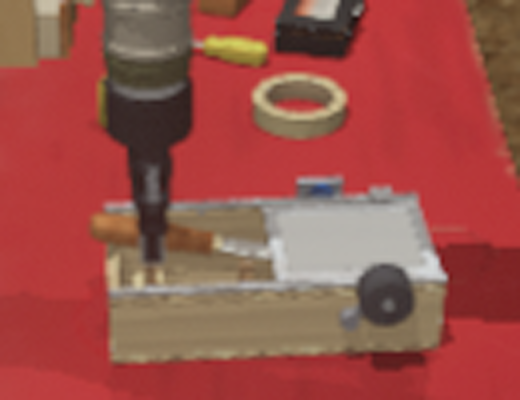

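View pics/12wrist.png

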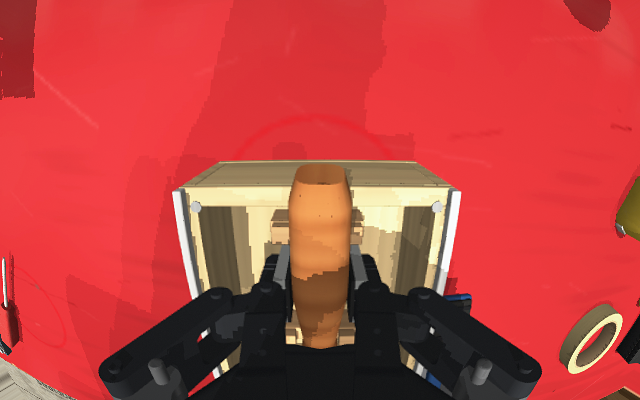

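The butt is now out over the end wall and the tip is past the rest. Next I'll tilt further while drawing.

```bash
python3 -m pendant '[[[0.1,0,-0.25],0,1],[[0.12,0,-0.3],0,1],[[0.12,0,-0.3],0,1],[[0.14,0,-0.3],0,1],[[0.14,0,-0.3],0,1],[[0,0,0],0,1]]' 20
python3 -c "
from h import *
st()
for n in ('side','wrist'):
  c=env.read_camera(n)
  im=cv2.resize(c['color'][140:240,270:400],None,fx=4,fy=4,interpolation=cv2.INTER_CUBIC) if n=='side' else c['color']
  cv2.imwrite('pics/13%s.png'%n,im)
"
```

```text
clock: 19.18
tcp_pos: [0.6203, -0.0576, 0.0985]
orientation: [0.0, 0.999, 0.039, 0.001]
wrist_force: [1.5, -0.5, -0.9]
finger_gap: 0.0253
t 19.18 tcp in box mm [114.8  -3.5  98.5] toolx yaw rel box deg 0.03 toolz [ 0.002 -0.    -1.   ] F [ 1.5 -0.5 -0.9] gap 25.3
```

View pics/13side.png

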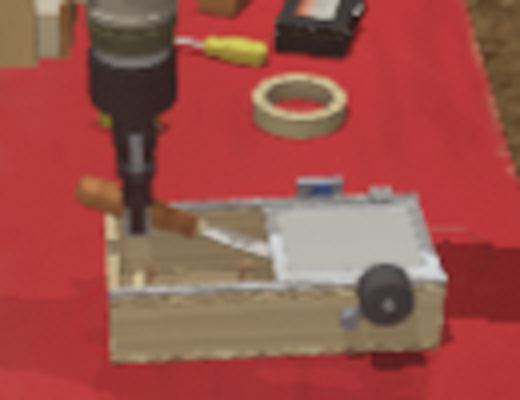

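View pics/13wrist.png

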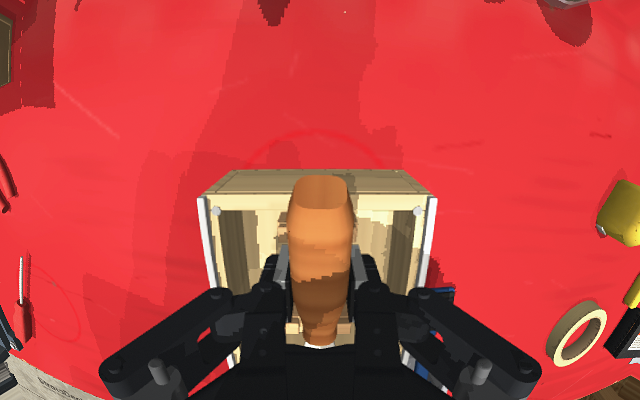

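```bash
python3 -m pendant '[[[0.28,0,-0.2],0,1],[[0.3,0,-0.2],0,1],[[0.3,0,-0.2],0,1],[[0.3,0,-0.2],0,1],[[0.3,0,-0.2],0,1],[[0.3,0,-0.2],0,1],[[0.3,0,-0.15],0,1],[[0.3,0,-0.15],0,1],[[0,0,0],0,1]]' 20
python3 -c "
from h import *
st()
for n in ('side','scene'):
  c=env.read_camera(n)
  im=cv2.resize(c['color'][140:240,270:400] if n=='side' else c['color'][110:230,220:400],None,fx=4,fy=4,interpolation=cv2.INTER_CUBIC)
  cv2.imwrite('pics/14%s.png'%n,im)
"
```

```text
clock: 20.4
tcp_pos: [0.6675, -0.0537, 0.1279]
orientation: [0.0, 0.999, 0.039, 0.0]
wrist_force: [0.6, -0.4, -0.7]
finger_gap: 0.0252
t 20.4 tcp in box mm [162.1  -3.4 127.9] toolx yaw rel box deg 0.03 toolz [ 0.001 -0.    -1.   ] F [ 0.6 -0.4 -0.7] gap 25.2
```

View pics/14side.png

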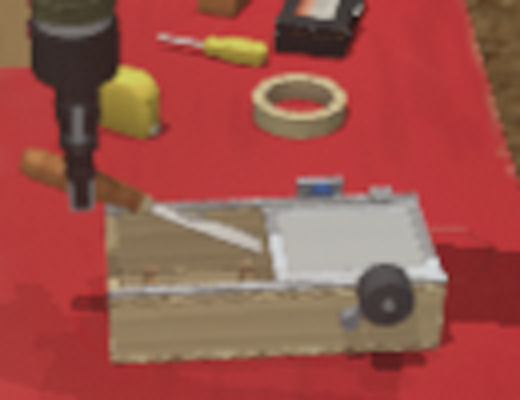

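View pics/14scene.png

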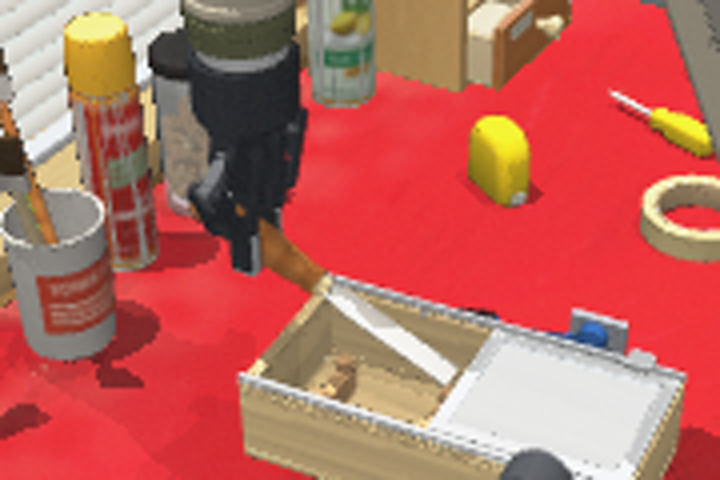

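The tip is free, just past the cover edge. I'll firm up the grip, go straight up, then move back over the box.

```bash
python3 -m pendant '[[[0.1,0,0],0,1],[[0,0,-0.3],0,1],[[0,0,-0.6],0,1],[[0,0,-0.8],0,1],[[0,0,-0.8],0,1],[[0,0,-0.8],0,1],[[0,0,-0.8],0,1],[[0,0,-0.8],0,1],[[0,0,-0.8],0,1],[[0,0,-0.8],0,1],[[0,0,-0.6],0,1],[[0,0,0],0,1]]' 50
python3 -c "
from h import *
st()"
python3 -m pendant '[[[-0.4,0,-0.2],0,1],[[-0.7,0,0],0,1],[[-0.7,0,0],0,1],[[-0.7,0,0],0,1],[[-0.7,0,0],0,1],[[-0.7,0,0],0,1],[[-0.6,0,0],0,1],[[-0.4,0,0],0,1],[[-0.2,0,0],0,1],[[0,0,0],0,1],[[0,0,0],0,1],[[0,0,0],0,1]]'
python3 -c "
from h import *
st()
for n in ('side','scene','wrist'):
  c=env.read_camera(n)
  im=c['color'] if n=='wrist' else cv2.resize(c['color'][90:240,270:400] if n=='side' else c['color'][90:260,220:420],None,fx=3,fy=3,interpolation=cv2.INTER_CUBIC)
  cv2.imwrite('pics/15%s.png'%n,im)
"
```

```text
clock: 22.0
tcp_pos: [0.6694, -0.0536, 0.271]
orientation: [0.0, 0.999, 0.039, 0.001]
wrist_force: [-0.1, -0.9, -1.0]
finger_gap: 0.0245
t 22.0 tcp in box mm [164.   -3.4 271. ] toolx yaw rel box deg 0.02 toolz [ 0.002 -0.001 -1.   ] F [-0.1 -0.9 -1. ] gap 24.5
clock: 23.5
tcp_pos: [0.5675, -0.0615, 0.2735]
orientation: [0.0, 0.999, 0.039, -0.0]
wrist_force: [0.2, -0.2, -1.5]
finger_gap: 0.0243
t 23.5 tcp in box mm [ 61.8  -3.3 273.5] toolx yaw rel box deg 0.03 toolz [-0. -0. -1.] F [ 0.2 -0.2 -1.5] gap 24.3
```

View pics/15side.png

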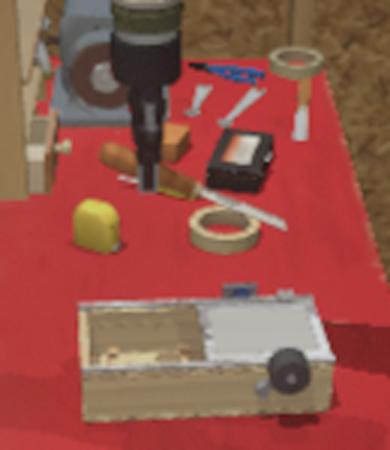

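View pics/15scene.png

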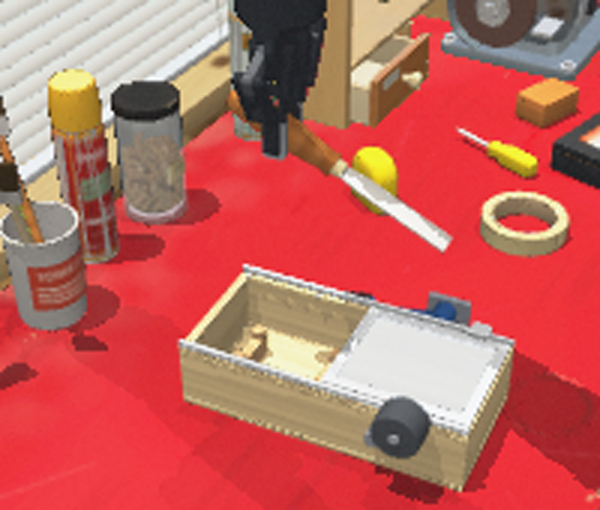

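View pics/15wrist.png

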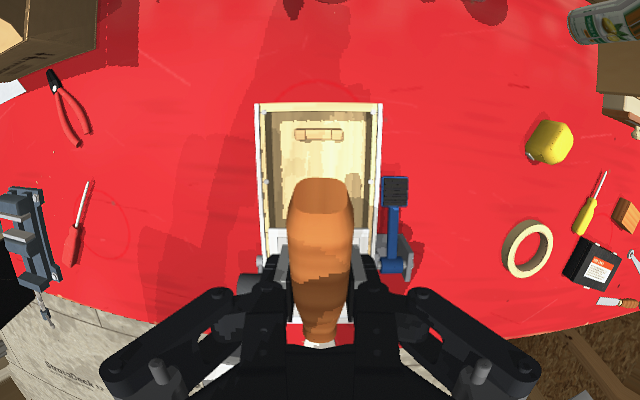

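The pictures show the chisel held tilted over the box, the lever down and the bystanders in place. I'll triangulate the tip and check that nothing is moving.

```bash
python3 -c "
from h import *
from scipy.optimize import least_squares
C=cams()
o={'side':(365.3,166),'scene':(369,172)}
s=least_squares(lambda P:np.concatenate([proj(C[n],P)-np.array(o[n]) for n in o]),[.45,-.06,.2])
print((w2b(s.x)*1e3).round(1),s.fun.round(2)); st(); print(env.get_state()['qvel'].round(4))
for n in C:
  for t in ('tape_measure','masking_tape','pliers','screwdriver'): print(n,t,[(np.round(d['location'],1).tolist(),round(d['p'],2)) for d in env.boxes_of(n,t)[:1]])
"
```

```text
[-98.7  -1.  215.6] [-0.26 -0.8   0.02  0.63]
t 23.75 tcp in box mm [ 61.6  -3.3 273.6] toolx yaw rel box deg 0.03 toolz [-0. -0. -1.] F [-0.3  0.1 -1.1] gap 24.2
[ 0.0001  0.0011 -0.0014  0.0031 -0.0001  0.0011]
scene tape_measure [([345.0, 146.4], 0.65)]
scene masking_tape [([393.7, 164.5], 0.87)]
scene pliers [([196.8, 310.9], 0.61)]
scene screwdriver [([274.8, 359.7], 0.7)]
side tape_measure [([303.8, 166.6], 0.5)]
side masking_tape [([344.6, 169.8], 0.49)]
side pliers [([291.8, 311.5], 0.64)]
side screwdriver [([381.4, 311.1], 0.67)]
```

```bash
python3 -c "
from h import *
env.hand_in()"
```

```text
the job is handed in; nothing more can be done
```

I pressed the lever until it snapped over, and the hatch slid fully open. I then drew the chisel out through the opening and handed in at about 23.8 s, holding it still above the box with a 50 N grip.

- **First try failed:** the rest under the blade blocked the tilt. The wrist force reached about 20 N and the handle slid towards the fingertips. I lowered the chisel back onto its cradles, re-gripped it and drew it out at a shallow angle. I tilted it further only once the tip was past the rest. The force stayed near 2 N on that second try.
- **Clearance:** the cutting edge, the lowest part, triangulates to 216 mm above the bench, about 137 mm above the box's rails. The tip-to-grip distance agrees with the chisel's length.
- **Motion:** the joint speeds were practically zero before hand-in.
- **Lever and bystanders:** the lever was still down in the last pictures. The four bystanders were where they started, within a few pixels, which is about the detector's own scatter.

No check failed at the end, and hand-in gave no verdict.

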